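# Draw the target carriage off the near-point rule

### The arm

A 7-joint arm with a two-finger parallel gripper is mounted at the origin on the work surface. World frame = base frame: x ahead of the robot, y to its left, z up, the work surface at z = 0. Lengths are in m, angles in degrees, forces in N, time in s.
With the tool pointing down it reaches from about 0.4 to 0.75 m from the base axis. Payload 19.5 kg.
Tool frame: the origin (TCP) lies midway between the tips of the shut fingers; the grasp point (between the pads) lies 19 mm behind it; z points along the fingers, y is the direction in which the jaws open and shut (so a half turn about z gives the same grasp; the last joint's range is limited). The gripper opens to 85 mm and grips with 20 to 120 N. Pads are 22 mm wide; open, the fingers measure 114 mm over their backs; the gripper's body (76 mm by 85 mm) begins 54 mm behind the grasp point. The pads swing forward as they close: fully open they stand 13 mm farther back than shut.
Start: joints at [-74.639, 40.479, -1.581, 85.061, 1.261, 54.483, -4.326], TCP at [0.175, 0.548, 0.231] pointing down, gripper open.
Joint ranges: [-155.06, 155.06], [-18.47, 123.98], [-90, 86.84], [0, 140.48], [-83.41, 263.41], [0, 116], [-161.91, 161.91]. Speed limits (degrees/s): [108.29, 108.29, 147.25, 147.25, 172.46, 172.46, 172.46].

### API

Orientations are given as a 3x3 rotation matrix whose columns are the frame's x, y, z axes.
In Python, from cell import env gives the robot as it stands.
- The arm moves only by the tool play_rows, never from a script. Its arguments are lists of equal length, an entry for each row: "slide": the shift along the world's x, y, z in mm, a list of three; "roll": the turn about the world's z in rad. In form: {"slide": [[dx, dy, dz], ...], "roll": [roll, ...]}. A call has 1 to 8 rows; each row shifts and turns the pose as measured when the row begins; what a row does not reach is not made up. A row lasts 1/12 s, in which the tool goes at most 41.7 mm and 7.16 degrees, less where a joint would pass 70% of its speed; a pose out of reach is approached as far as the arm can. A call is refused whole if a number of a shift passes 41.7 or a number of a turn 0.125, either way. A call with a gripper value outside its range is refused whole. "claw" is the opening, from 0 (shut) to 1 (fully open), set as the call begins (left out, the last holds). The fingers move at their own pace and stop on an object; "grip_force" is the grip in N (left out, the last holds). Time passes only in rows, so rows that do not move let the fingers close. It gives the time, the measured TCP pose, the force and the opening at its end, in the units of the state.
- env.observe(): the state, without advancing time (a new reading comes with each control period).
- env.grab_frame(name): name is "side" or "top"; returns the picture (400x640x3 uint8, red, green, blue); there is no depth.
- env.camera_params(name): a dict with "camera_matrix" (3x3 intrinsics, pixels), "k1" (the pictures are not rectified: a ray, as slopes to the right and down, at radius r is drawn at 1 + k1 r^2 times it, then the intrinsics apply), "R" (3x3) and "t" (3): a world point X has camera coordinates R X + t. Camera axes: x right, y down, z forward; pixel columns grow to the right and rows downward; lengths in m; the calibration is good to about 2 mm. A picture is of the moment at which its call begins. camera_params takes no time and is no camera call.
- env.sign_off(): hands the job in, once; it reports no verdict.
Trained networks look in the newest picture that a camera, given by its name, has taken for a name from the list of things; names that differ only in an ending like _2 or _b are one class to them, and where a whole thing is asked for, a point or a joint stands for the part that bears it (a point fixed in the world has none). Each returns a list of dicts, best first, with "conf" (0 to 1); they miss things now and then, are a little off and sometimes report something else, mostly with a low value. They report only what shows in the picture. A call takes as long as a camera call.
- env.recognise(camera, label): "position" ([x, y, z] in m, in world coordinates, good to about 4 mm: the middle of the surface that is visible of it).
- env.landmark_of(camera, label): "position" ([x, y, z] in m, in world coordinates, good to about 4 mm: a listed point, or the origin of a listed thing).
The state is a dict: "clock": time; "joint_pos": joint angles; "dq": joint speeds; "tau": joint torques, N m; "eef_pos": TCP position; "tool_rot": TCP orientation; "ft_force": force on the tool from outside, world axes, zero at the start; "moment": the same for the moment, N m; "grip_width": finger opening in m.
Only numpy, scipy, OpenCV 4.12 (cv2) and the standard library are available. Lean on these libraries where they do the work, as an engineer would, in place of code of your own. Each camera call takes 0.05 s, during which the arm holds its last target. There are 200 camera calls.

### The job

Gently draw the black target carriage along the square bar of the near-point rule and off its free end, feeling your way, since the outer part of the bar droops and slants to one side, and never force the carriage against the bar. Then set it down standing upright on the floor of the empty compartment of the steel instrument tray, not dropping it, and let go; leave the other things on the desk alone.

Things in the scene. Friction and masses are not known exactly. Their poses are not given: they have to be found in the camera images.
- carriage_tab (a point): Middle of the upright grip tab on top of the loose black carriage: tab 10 mm thick (its y), 22 mm long (x, along the bar), 34 mm tall (z). The point is 53 mm above the carriage's underside, 36 mm above its hole's centre, 15 mm below the tab's top. x points to the bar's free end at the start, z up.
- carriage: The carriage, 85 to 170 g: block 34 x 34 mm, 22 mm long along the bar, with a 17 mm square through-hole for the 12 mm bar, and the tab on top. Origin: centre of its underside, hole's centre 17 mm above. At the start the hole's roof rests on the bar's level inner part: the hole's centre is 2.5 mm below the bar's axis and up to about 2 mm to one side.
- stand: Fixed stand of the rule: foot plate 100 x 110 mm, post 28 x 30 mm, 150 mm tall, with a 12 mm square aluminium bar sticking out of it, axis 140 mm up. Origin: underside of the foot below the post's axis; x runs out along the bar's inner part, z up. Forcing means over 15 N between carriage and bar's outer part, or over 10 N between robot and stand.
- knuckle (a point): On the bar's axis where its fixed, level inner part (along this point's x) ends and its outer part begins, 150 mm long to the free end. A stiff knuckle holds the outer part at an unreported, constant slant: 0.06 to 0.16 rad downwards and up to 0.18 rad to either side. It is a little springy: its free end gives about 1 mm per 15 N, less nearer here. A carriage kept level and centred passes all along.
- tray_empty (a point): Centre of the floor (its top face, 4 mm above the desk) of the empty compartment of the fixed steel instrument tray. Inside it is 142 mm (x) by 119 mm (y); walls rise 16 mm above the floor. The tray, 150 x 250 x 20 mm, goes on to this point's -y side with the other compartment, where two trial lenses lie. It may be turned any way round.
- lens_a: Bystander: trial lens, 38 mm across, 6 mm thick, with a short tab, in the tray's other compartment.
- lens_b: Bystander: second such trial lens in the tray's other compartment.
- magnifier: Bystander: black magnifying glass lying below the bar; origin under the centre of its 68 mm lens, 10 mm thick, handle 100 mm long towards -x.
- drops: Bystander: small white dropper bottle, 28 mm across, 62 mm tall.
- wipes: Bystander: white jar, 70 mm across, 100 mm tall.
- occluder: Bystander: black eye occluder paddle lying flat, 60 mm disc with a handle, 6 mm thick.

How it is judged:
By the outcome, as a careful person would: the job done as asked, in the order asked, and still so for the second after the job is handed in, with the robot touching nothing.
It also fails if it takes over 64 s, if anything falls off the work surface, if the arm or the gripper's body presses on something with over 40 N, if the wrist force passes 120 N, or if a joint passes its speed limit or range.

## Working session

There is one attempt and no reset: what is moved stays moved. The work goes in short steps, Python scripts to look and compute and a tool call to move; the robot and the scene stay as the last step left them, time stands still between calls to the robot, and variables do not carry over. Pictures are saved under pics/ and viewed, on a budget of 10 in all, crops included, one or two more only if the job needs it, and the job is handed in when it is done.

Besides the shell and the picture viewer there is one more tool, called after ">>>" as name(argument=value, ...) on one line, values as JSON. play_rows: Moves the arm, as the interface text tells. Its arguments: {"type":"object","properties":{"slide":{"type":"array"},"roll":{"type":"array"},"claw":{"type":"number"},"grip_force":{"type":"number"}},"required":["slide","roll"]}

```bash
mkdir -p pics; cat > h.py <<'E'
import numpy as np, cv2
from cell import env
def P(n):
    c=env.camera_params(n); return np.array(c["camera_matrix"]),c["k1"],np.array(c["R"]),np.array(c["t"])
def proj(n,X):
    K,k,R,t=P(n); c=R@np.array(X)+t; s=c[:2]/c[2]; s=s*(1+k*(s@s)); return (K@[s[0],s[1],1])[:2]
def ray(n,u):
    K,k,R,t=P(n); d=(np.linalg.inv(K)@[u[0],u[1],1])[:2]; s=d.copy()
    for _ in range(20): s=d/(1+k*(s@s))
    return -R.T@t, R.T@np.array([s[0],s[1],1.])
def atz(n,u,z):
    o,d=ray(n,u); return o+d*(z-o[2])/d[2]
def tri(u,v,a="side",b="top"):
    o1,d1=ray(a,u);o2,d2=ray(b,v)
    s=np.linalg.lstsq(np.c_[d1,-d2],o2-o1,rcond=None)[0]; p,q=o1+s[0]*d1,o2+s[1]*d2
    return (p+q)/2,np.linalg.norm(p-q)
def st():
    o=env.observe(); print(o["clock"],np.round(o["eef_pos"],4),np.round(o["ft_force"],2),np.round(o["moment"],2),round(o["grip_width"],4)); return o
E
python3 - <<'E'
from h import *
np.set_printoptions(suppress=True,precision=3)
o=st(); print(o["tool_rot"])
for n in("side","top"):
    f=env.grab_frame(n); cv2.imwrite(f"pics/{n}0.png",f[:,:,::-1])
    c=env.camera_params(n);print(n,np.array(c["camera_matrix"]),c["k1"],-np.array(c["R"]).T@c["t"])
    for l in("carriage_tab","carriage","stand","knuckle","tray_empty","lens_a","magnifier","drops","wipes","occluder"):
        print(l,[(round(d["conf"],2),np.round(d["position"],3)) for d in env.landmark_of(n,l)[:2]])
E
```

```text
0.0 [0.175 0.547 0.231] [ 0.23 -0.63 -0.11] [ 0.02  0.02 -0.03] 0.0854
[[-0.952  0.305 -0.   ]
 [ 0.305  0.952 -0.001]
 [-0.    -0.001 -1.   ]]
side [[470.873   0.    326.001]
 [  0.    470.873 192.857]
 [  0.      0.      1.   ]] 0.01245237997363809 [ 0.318 -0.693  1.009]
carriage_tab [(0.53, array([0.543, 0.202, 0.172]))]
carriage [(0.74, array([0.543, 0.203, 0.121]))]
stand [(0.98, array([ 0.543,  0.25 , -0.002])), (0.74, array([0.541, 0.203, 0.17 ]))]
knuckle [(0.77, array([0.542, 0.177, 0.142])), (0.63, array([0.441, 0.4  , 0.002]))]
tray_empty [(0.66, array([ 0.526, -0.216,  0.002]))]
lens_a [(0.67, array([ 0.575, -0.309,  0.006])), (0.46, array([ 0.643, -0.307,  0.005]))]
magnifier [(0.81, array([ 0.571,  0.026, -0.   ]))]
drops []
wipes [(0.74, array([0.71 , 0.37 , 0.002]))]
occluder [(0.54, array([ 0.439,  0.397, -0.002]))]
top [[501.693   0.    321.613]
 [  0.    501.693 199.741]
 [  0.      0.      1.   ]] -0.05354886987571037 [0.508 0.054 1.48 ]
carriage_tab [(0.74, array([0.546, 0.252, 0.   ])), (0.46, array([0.543, 0.201, 0.176]))]
carriage [(0.7, array([0.54 , 0.205, 0.119])), (0.65, array([0.443, 0.395, 0.   ]))]
stand [(0.65, array([0.543, 0.252, 0.001]))]
knuckle [(0.68, array([0.541, 0.178, 0.141]))]
tray_empty [(0.7, array([ 0.525, -0.214,  0.005]))]
lens_a [(0.71, array([ 0.643, -0.308,  0.008])), (0.64, array([ 0.578, -0.313, -0.001]))]
magnifier [(0.83, array([ 0.571,  0.029, -0.   ]))]
drops [(0.58, array([0.759, 0.03 , 0.   ]))]
wipes [(0.77, array([0.713, 0.367, 0.002]))]
occluder [(0.96, array([0.436, 0.395, 0.001]))]
```

View pics/side0.png

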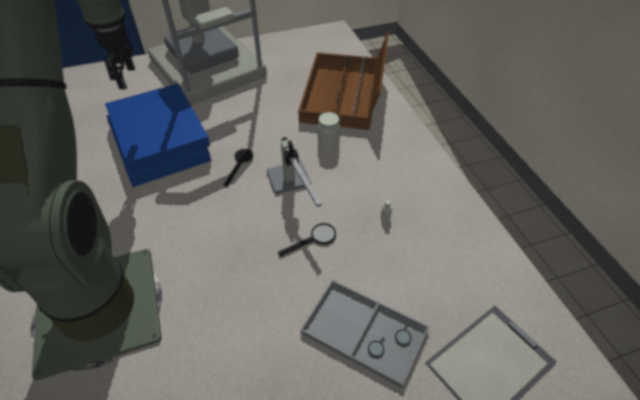

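View pics/top0.png

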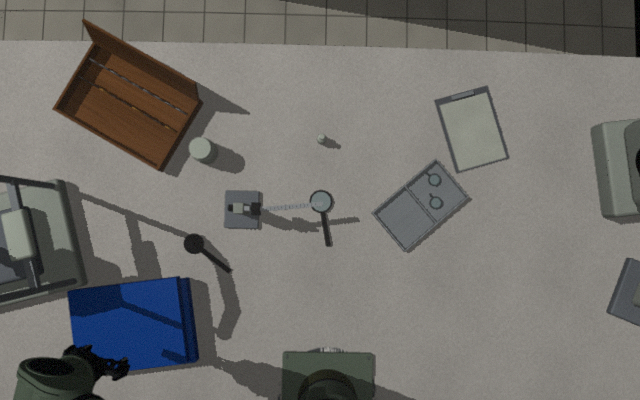

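The side view shows the stand at about (290,165), with the bar running to its free end at about (320,204) and the tray's empty compartment at about (340,315). The top view shows the carriage at (255,209), the bar tip at about (310,205) and the tray at (408,213). Next I'll zoom in on the bar and the tray.

```bash
python3 - <<'E'
from h import *
s=cv2.imread("pics/side0.png")[130:215,262:334]; t=cv2.imread("pics/top0.png")[185:235,220:335]
a=cv2.resize(s,None,fx=7,fy=7,interpolation=cv2.INTER_CUBIC)
b=cv2.resize(t,None,fx=6.9,fy=6.9,interpolation=cv2.INTER_CUBIC)
cv2.imwrite("pics/s1.png",a);cv2.imwrite("pics/t1.png",b);print(a.shape,b.shape)
for X in [(.543,.203,.14),(.543,.18,.14),(.543,.03,.125),(.55,.03,.125)]: print(X,proj("side",X),proj("top",X))
E
```

```text
(595, 504, 3) (345, 794, 3)
(0.543, 0.203, 0.14) [291.17773811 157.50655955] [255.79726807 208.1908642 ]
(0.543, 0.18, 0.14) [293.69367774 163.15119315] [264.41935993 208.3771315 ]
(0.543, 0.03, 0.125) [311.76348974 207.44586186] [320.49824805 209.72763745]
(0.55, 0.03, 0.125) [314.44875402 206.73067303] [320.55234638 207.13925694]
```

View pics/s1.png

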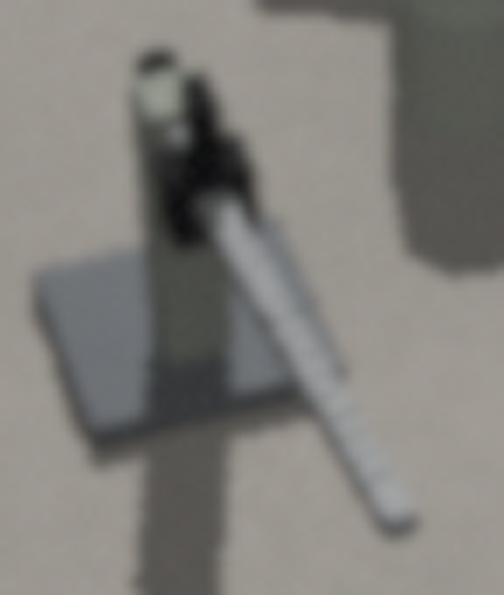

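View pics/t1.png

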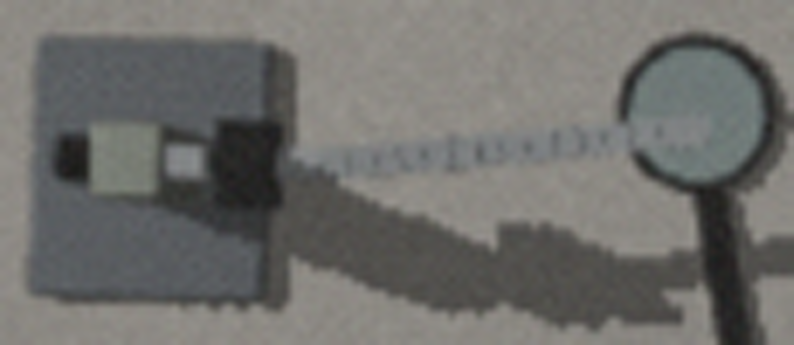

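The side crop puts the bar tip at about (398,515) and the carriage at about (205,170). The top crop puts the tip at about (707,131), with the bar leaving the carriage at about (300,163). The bar slants towards +x. Now the geometry, with line fits on the bar pixels.

```bash
python3 - <<'E'
from h import *
np.set_printoptions(suppress=True,precision=4)
S=lambda u,v:np.array([(u+.5)/7-.5+262,(v+.5)/7-.5+130]); T=lambda u,v:np.array([(u+.5)/6.9-.5+220,(v+.5)/6.9-.5+185])
print("tip top edge",tri(S(401,510),T(708,131)))
print("tab top",tri(S(195,82),T(248,162)))
for z,p in((0.146,(300,164)),(.146,(340,161)),(.14,(440,150)),(.133,(600,139)),(.128,(708,131))): print(p,atz("top",T(*p),z))
# foot (plate corners, z~0.008)
for p in((38,38),(268,42),(262,300),(28,290)): print("foot",atz("top",T(*p),.008))
for p in((90,123),(160,126),(158,196),(88,192)): print("post",atz("top",T(*p),.15))
for p in((218,120),(278,120),(280,207),(218,206)): print("carr",atz("top",T(*p),.1545))
print("tray corners",[atz("top",p,.02) for p in((373,212),(436,161),(471,198),(407,251))])
print("clean proj tip for down .06/.11/.16")
for d in(.06,.11,.16):
  X=np.array([.543+.012,.177-.149,.140-150e-3*d+.006]); print(d,proj("side",X),proj("top",X),S(401,510),T(708,131))
for n in("side","top"):
  for l in("carriage_tab","carriage","knuckle","tray_empty","stand"):
    env.grab_frame(n)
    print(n,l,[(round(d["conf"],2),np.round(d["position"],4)) for d in env.landmark_of(n,l)[:2]])
E
```

```text
tip top edge (array([0.5597, 0.026 , 0.1417]), np.float64(0.0011175287280943973))
tab top (array([0.5408, 0.1969, 0.2033]), np.float64(0.0018720782435939732))
(300, 164) [0.5429 0.1831 0.146 ]
(340, 161) [0.5443 0.1677 0.146 ]
(440, 150) [0.5496 0.1297 0.14  ]
(600, 139) [0.5554 0.068  0.133 ]
(708, 131) [0.5597 0.0259 0.128 ]
foot [0.5977 0.3092 0.008 ]
foot [0.5981 0.2113 0.008 ]
foot [0.4885 0.211  0.008 ]
foot [0.4906 0.3103 0.008 ]
post [0.5568 0.2637 0.15  ]
post [0.5562 0.2368 0.15  ]
post [0.5293 0.2368 0.15  ]
post [0.5303 0.2637 0.15  ]
carr [0.5588 0.214  0.1545]
carr [0.5593 0.1911 0.1545]
carr [0.526  0.1895 0.1545]
carr [0.5259 0.2132 0.1545]
tray corners [array([ 0.5424, -0.1253,  0.02  ]), array([ 0.6966, -0.3094,  0.02  ]), array([ 0.5896, -0.4148,  0.02  ]), array([ 0.4307, -0.2268,  0.02  ])]
clean proj tip for down .06/.11/.16
0.06 [316.5754 203.6129] [321.421  205.1524] [318.8571 202.4286] [322.1812 203.558 ]
0.11 [316.6057 205.6102] [321.3642 205.2494] [318.8571 202.4286] [322.1812 203.558 ]
0.16 [316.6357 207.5885] [321.308  205.3453] [318.8571 202.4286] [322.1812 203.558 ]
side carriage_tab [(0.74, array([0.5421, 0.2021, 0.1715]))]
side carriage [(0.67, array([0.5438, 0.2034, 0.1211]))]
side knuckle [(0.72, array([0.5474, 0.175 , 0.1421])), (0.37, array([ 0.5381,  0.2509, -0.0025]))]
side tray_empty [(0.72, array([ 0.5269, -0.2144,  0.0044]))]
side stand [(0.58, array([ 0.5409,  0.2487, -0.0016])), (0.47, array([0.5718, 0.0279, 0.0017]))]
top carriage_tab [(0.41, array([0.5427, 0.2055, 0.1724]))]
top carriage [(0.52, array([0.5406, 0.2072, 0.1188]))]
top knuckle [(0.68, array([0.5409, 0.1762, 0.1395])), (0.33, array([0.7136, 0.3691, 0.0021]))]
top tray_empty [(0.83, array([ 0.5259, -0.2133,  0.0062]))]
top stand [(0.72, array([0.5432, 0.2511, 0.0005]))]
```

>>> play_rows(slide=[[0, 0, 40], [20, -15, 30], [28, -26, 0], [28, -26, 0], [28, -26, 0], [28, -26, 0], [28, -26, 0], [28, -26, 0]], roll=[0, -0.1, -0.12, -0.12, -0.12, -0.12, -0.12, -0.12], claw=0.55)

```text
clock: 2.77
eef_pos: [0.3626, 0.3732, 0.3042]
tool_rot: [[-0.411, 0.912, -0.002], [0.912, 0.411, 0.007], [0.007, 0.001, -1.0]]
ft_force: [1.1, 1.5, -0.8]
grip_width: 0.0472
```

```bash
cat > g.py <<'E'
from h import *
import sys
o=st(); R=np.array(o["tool_rot"]); print("yaw tool y deg",np.degrees(np.arctan2(R[1,1],R[0,1])),"z",np.round(R[:,2],4),np.round(o["joint_pos"],1))
E
python3 g.py
```

```text
2.7667 [0.3626 0.3732 0.3042] [ 1.12  1.48 -0.85] [ 0.   -0.03 -0.01] 0.0472
yaw tool y deg 24.27989572125625 z [-0.0023  0.0072 -1.    ] [-55.5  31.4  11.5  89.6  -7.4  59.5 -17.6]
```

>>> play_rows(slide=[[28, -27, 0], [28, -27, 0], [28, -27, 0], [28, -27, -5], [28, -27, -10], [20, -20, -15], [12, -12, -15], [5, -2, 0]], roll=[-0.08, -0.08, -0.08, -0.08, -0.08, -0.02, 0, 0])

```text
clock: 3.43
eef_pos: [0.5506, 0.188, 0.2591]
tool_rot: [[0.034, 0.999, 0.006], [0.999, -0.034, 0.007], [0.007, 0.006, -1.0]]
ft_force: [0.6, -0.9, -1.4]
grip_width: 0.0471
```

```bash
python3 g.py; python3 - <<'E'
from h import *
s=env.grab_frame("side"); t=env.grab_frame("top")
a=cv2.resize(s[80:210,250:370],None,fx=4,fy=4,interpolation=cv2.INTER_CUBIC); b=cv2.resize(t[170:240,220:335],None,fx=2.6,fy=2.6,interpolation=cv2.INTER_CUBIC)
c=np.zeros((520,780,3),np.uint8); c[:,:480]=a; c[:182,480:779]=b; cv2.imwrite("pics/c2.png",c[:,:,::-1])
E
```

```text
3.4333 [0.5506 0.188  0.2591] [ 0.59 -0.95 -1.4 ] [-0.05  0.07  0.06] 0.0471
yaw tool y deg -1.976022513162977 z [ 0.0064  0.0066 -1.    ] [-30.2  40.3  17.1  81.9 -13.   59.3 -12.3]
```

View pics/c2.png

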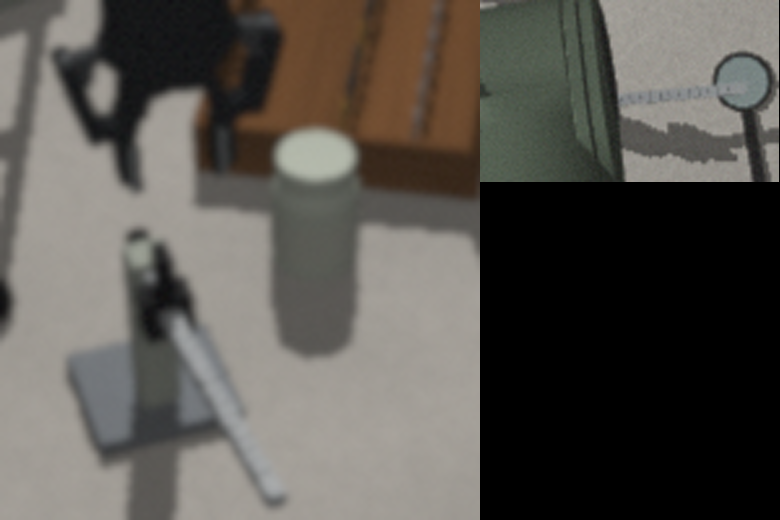

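The side view has the fingertips straddling the tab from above, at crop (133,188) and (222,165). The arm now hides the stand in the top view.

```bash
python3 - <<'E'
from h import *
e=np.array(env.observe()["eef_pos"])
R=np.array(env.observe()["tool_rot"])
for dz in(0,.006):
  for s in(-.024,-.03,.024,.03): p=proj("side",e+s*R[:,1]+[0,0,dz]); print(dz,s,(p-[250,80])*4)
for X in [(.5425,.202,.1885),(.5425,.191,.1885),(.5425,.191,.1545)]: print((proj("side",X)-[250,80])*4)
E
```

```text
0 -0.024 [134.33651858 185.40839069]
0 -0.03 [124.87336043 187.35339876]
0 0.024 [209.32352015 169.98899153]
0 0.03 [218.60832581 168.07891848]
0.006 -0.024 [133.73024176 177.79823556]
0.006 -0.03 [124.22996942 179.74265307]
0.006 0.024 [209.00862215 162.38384393]
0.006 0.03 [218.32917223 160.47443106]
[160.69163826 256.80682826]
[165.59748738 267.56059972]
[168.15406819 305.99334211]
```

>>> play_rows(slide=[[-4, 7, -15], [-4, 7, -20], [0, 0, -15], [0, 0, -5], [0, 0, 0]], roll=[0.02, 0.015, 0, 0, 0])

```text
clock: 3.95
eef_pos: [0.5395, 0.2122, 0.2092]
tool_rot: [[-0.013, 1.0, 0.012], [1.0, 0.013, 0.015], [0.015, 0.013, -1.0]]
ft_force: [-0.2, -0.6, -0.8]
grip_width: 0.0469
```

```bash
python3 g.py
```

```text
3.95 [0.5395 0.2122 0.2092] [-0.2  -0.63 -0.79] [-0.03  0.02 -0.03] 0.0469
yaw tool y deg 0.7464700837224565 z [ 0.0124  0.0147 -0.9998] [-31.9  42.9  15.1  87.3 -14.   50.7 -11.2]
```

>>> play_rows(slide=[[1, -3, -5], [1, -3, -5], [1, -2, -5], [0, -1, -2], [0, 0, 0]], roll=[-0.005, -0.005, 0, 0, 0])

```text
clock: 4.37
eef_pos: [0.5431, 0.204, 0.1942]
tool_rot: [[-0.004, 1.0, 0.016], [1.0, 0.004, 0.017], [0.017, 0.016, -1.0]]
ft_force: [-1.0, -0.7, -0.6]
grip_width: 0.0467
```

```bash
python3 g.py
```

```text
4.3667 [0.5431 0.204  0.1942] [-0.97 -0.69 -0.56] [-0.06 -0.01 -0.  ] 0.0467
yaw tool y deg 0.21005083361661792 z [ 0.0164  0.0167 -0.9997] [-30.8  43.9  14.7  88.6 -14.5  48.2 -10.3]
```

>>> play_rows(slide=[[0, 0, -10], [0, 0, -10], [0, -1, -7], [0, -1, -4], [0, 0, -2], [0, 0, 0]], roll=[0, 0, 0, 0, 0, 0], claw=0.35)

```text
clock: 4.87
eef_pos: [0.5437, 0.2012, 0.1597]
tool_rot: [[-0.003, 1.0, 0.017], [1.0, 0.003, 0.017], [0.017, 0.017, -1.0]]
ft_force: [-0.3, 0.1, 0.5]
grip_width: 0.0299
```

```bash
python3 g.py
```

```text
4.8667 [0.5437 0.2012 0.1597] [-0.32  0.08  0.53] [-0.03  0.04 -0.03] 0.0299
yaw tool y deg 0.14484569104368805 z [ 0.0173  0.017  -0.9997] [-30.   46.4  13.7  91.  -15.3  43.2  -9.3]
```

>>> play_rows(slide=[[0, 0, 0], [0, 0, 0], [0, 0, 0]], roll=[0, 0, 0])

```text
clock: 5.12
eef_pos: [0.544, 0.2012, 0.1602]
tool_rot: [[-0.003, 1.0, 0.018], [1.0, 0.003, 0.017], [0.017, 0.018, -1.0]]
ft_force: [-0.0, 0.2, 0.0]
grip_width: 0.0298
```

```bash
python3 g.py
```

```text
5.1167 [0.544  0.2012 0.1602] [-0.02  0.23  0.01] [-0.   -0.01  0.  ] 0.0298
yaw tool y deg 0.14347343587922984 z [ 0.0179  0.0172 -0.9997] [-30.   46.3  13.7  91.  -15.3  43.2  -9.3]
```

>>> play_rows(slide=[[-1, 0, -1], [0, 0, 0], [0, 0, 0], [0, 0, 0]], roll=[0, 0, 0, 0], claw=0.17, grip_force=20)

```text
clock: 5.45
eef_pos: [0.543, 0.2015, 0.1598]
tool_rot: [[-0.003, 1.0, 0.019], [1.0, 0.003, 0.018], [0.018, 0.019, -1.0]]
ft_force: [-0.0, -0.9, 0.7]
grip_width: 0.0148
```

```bash
python3 - <<'E'
from h import *
s=env.grab_frame("side"); st()
cv2.imwrite("pics/c3.png",cv2.resize(s[100:200,260:340],None,fx=6,fy=6,interpolation=cv2.INTER_CUBIC)[:,:,::-1])
E
```

```text
5.5 [0.5431 0.2015 0.1598] [-0.18 -0.46  0.22] [-0.05  0.03  0.03] 0.0147
```

View pics/c3.png

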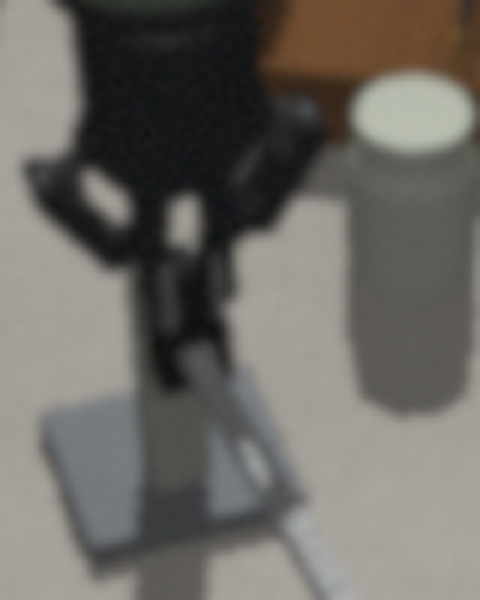

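The jaws straddle the tab at crop (190,270), with no contact force at 14.7 mm opening. Closing now.

>>> play_rows(slide=[[0, 0, 0], [0, 0, 0], [0, 0, 0], [0, 0, 0]], roll=[0, 0, 0, 0], claw=0, grip_force=30)

```text
clock: 5.83
eef_pos: [0.5432, 0.2015, 0.1599]
tool_rot: [[-0.003, 1.0, 0.019], [1.0, 0.003, 0.018], [0.018, 0.019, -1.0]]
ft_force: [-0.1, -0.1, 0.1]
grip_width: 0.0093
```

```bash
python3 g.py
```

```text
5.8333 [0.5432 0.2015 0.1599] [-0.12 -0.07  0.08] [-0.06  0.05 -0.03] 0.0093
yaw tool y deg 0.15643552872519045 z [ 0.0192  0.0178 -0.9997] [-30.1  46.3  13.7  91.2 -15.4  43.   -9.3]
```

>>> play_rows(slide=[[0, 0, 1.2], [0, 0, 1.2], [0, 0, 0], [0, 0, 0]], roll=[0, 0, 0, 0])

```text
clock: 6.17
eef_pos: [0.5429, 0.2014, 0.1623]
tool_rot: [[-0.003, 1.0, 0.018], [1.0, 0.003, 0.018], [0.017, 0.019, -1.0]]
ft_force: [0.2, 1.0, -1.2]
grip_width: 0.0094
```

>>> play_rows(slide=[[0.8, 0, 0], [0.8, 0, 0], [0, 0, 0]], roll=[0, 0, 0])

```text
clock: 6.42
eef_pos: [0.5446, 0.2014, 0.1622]
tool_rot: [[-0.003, 1.0, 0.018], [1.0, 0.003, 0.017], [0.017, 0.018, -1.0]]
ft_force: [-0.5, 0.3, -1.1]
grip_width: 0.0096
```

Small moves track precisely, and the carriage weighs about 1.1 N. Now I'll feel for the hole's sides.

>>> play_rows(slide=[[0.7, 0, 0], [0.7, 0, 0], [0, 0, 0]], roll=[0, 0, 0])

```text
clock: 6.67
eef_pos: [0.5456, 0.2014, 0.162]
tool_rot: [[-0.003, 1.0, 0.017], [1.0, 0.003, 0.017], [0.017, 0.017, -1.0]]
ft_force: [0.1, -0.9, -1.1]
grip_width: 0.0094
```

>>> play_rows(slide=[[0.7, 0, 0], [0, 0, 0]], roll=[0, 0])

```text
clock: 6.83
eef_pos: [0.5456, 0.2015, 0.1618]
tool_rot: [[-0.003, 1.0, 0.015], [1.0, 0.003, 0.017], [0.017, 0.015, -1.0]]
ft_force: [-1.1, -0.2, -1.2]
grip_width: 0.0095
```

>>> play_rows(slide=[[-1, 0, 0.2], [-1, 0, 0], [-1, 0, 0], [-1, 0, 0], [0, 0, 0]], roll=[0, 0, 0, 0, 0])

```text
clock: 7.25
eef_pos: [0.5423, 0.2014, 0.1623]
tool_rot: [[-0.003, 1.0, 0.018], [1.0, 0.003, 0.017], [0.017, 0.018, -1.0]]
ft_force: [0.9, -0.1, -0.7]
grip_width: 0.0094
```

>>> play_rows(slide=[[-0.7, 0, 0], [0, 0, 0]], roll=[0, 0])

```text
clock: 7.42
eef_pos: [0.5416, 0.2014, 0.1623]
tool_rot: [[-0.003, 1.0, 0.018], [1.0, 0.003, 0.017], [0.017, 0.018, -1.0]]
ft_force: [-1.1, -0.3, -2.4]
grip_width: 0.0093
```

>>> play_rows(slide=[[-0.7, 0, 0], [0, 0, 0]], roll=[0, 0])

```text
clock: 7.58
eef_pos: [0.5409, 0.2015, 0.1624]
tool_rot: [[-0.003, 1.0, 0.018], [1.0, 0.003, 0.017], [0.017, 0.018, -1.0]]
ft_force: [-0.4, 0.0, -1.4]
grip_width: 0.0092
```

>>> play_rows(slide=[[-0.6, 0, 0], [0, 0, 0]], roll=[0, 0])

```text
clock: 7.75
eef_pos: [0.5406, 0.2014, 0.1625]
tool_rot: [[-0.003, 1.0, 0.019], [1.0, 0.003, 0.017], [0.017, 0.019, -1.0]]
ft_force: [1.0, 0.2, -1.5]
grip_width: 0.0096
```

>>> play_rows(slide=[[-0.6, 0, 0], [0, 0, 0]], roll=[0, 0])

```text
clock: 7.92
eef_pos: [0.5406, 0.2014, 0.1626]
tool_rot: [[-0.003, 1.0, 0.02], [1.0, 0.002, 0.018], [0.018, 0.021, -1.0]]
ft_force: [1.0, -0.5, -1.5]
grip_width: 0.0094
```

>>> play_rows(slide=[[1.2, 0, 0], [1.2, -2, 0], [0, -4, 0], [0, -4, 0], [0, -4, 0], [0, 0, 0]], roll=[0, 0, 0, 0, 0, 0])

```text
clock: 8.42
eef_pos: [0.5424, 0.1856, 0.1624]
tool_rot: [[-0.003, 1.0, 0.018], [1.0, 0.002, 0.017], [0.017, 0.018, -1.0]]
ft_force: [-0.0, -0.7, -2.1]
grip_width: 0.0098
```

>>> play_rows(slide=[[0, -3, 0], [0, -3, 0], [0, -3, 0], [0, -2, 0], [0, 0, 0]], roll=[0, 0, 0.01, 0.02, 0])

```text
clock: 8.83
eef_pos: [0.5424, 0.1731, 0.1624]
tool_rot: [[-0.035, 0.999, 0.018], [0.999, 0.035, 0.018], [0.017, 0.018, -1.0]]
ft_force: [0.0, 0.4, -2.0]
grip_width: 0.0094
```

>>> play_rows(slide=[[0.7, -2, -0.2], [0.5, -3, -0.3], [0.5, -3, -0.3], [0.4, -3, -0.2], [0, 0, 0]], roll=[0.015, 0.015, 0.015, 0.015, 0])

```text
clock: 9.25
eef_pos: [0.5447, 0.1609, 0.1613]
tool_rot: [[-0.103, 0.995, 0.017], [0.995, 0.102, 0.019], [0.017, 0.018, -1.0]]
ft_force: [-0.6, -0.8, -1.8]
grip_width: 0.0096
```

>>> play_rows(slide=[[0.3, -3, -0.2], [0.4, -3, -0.3], [0.3, -3, -0.2], [0.3, -3, -0.2], [0, 0, 0]], roll=[0, 0, 0, 0, 0])

```text
clock: 9.67
eef_pos: [0.5462, 0.1475, 0.1603]
tool_rot: [[-0.102, 0.995, 0.017], [0.995, 0.102, 0.019], [0.017, 0.018, -1.0]]
ft_force: [-0.1, 0.3, -1.8]
grip_width: 0.0093
```

>>> play_rows(slide=[[0, 0, -0.6], [0, 0, 0]], roll=[0, 0])

```text
clock: 9.83
eef_pos: [0.5462, 0.1474, 0.1597]
tool_rot: [[-0.102, 0.995, 0.017], [0.995, 0.102, 0.019], [0.017, 0.018, -1.0]]
ft_force: [0.0, -0.1, -1.1]
grip_width: 0.0092
```

>>> play_rows(slide=[[0, 0, -0.6], [0, 0, 0]], roll=[0, 0])

```text
clock: 10.0
eef_pos: [0.5461, 0.1476, 0.159]
tool_rot: [[-0.102, 0.995, 0.016], [0.995, 0.102, 0.019], [0.017, 0.018, -1.0]]
ft_force: [-0.2, -0.5, -1.3]
grip_width: 0.0096
```

>>> play_rows(slide=[[0, 0, -0.6], [0, 0, 0]], roll=[0, 0])

```text
clock: 10.17
eef_pos: [0.5462, 0.1478, 0.1583]
tool_rot: [[-0.102, 0.995, 0.017], [0.995, 0.102, 0.019], [0.017, 0.019, -1.0]]
ft_force: [-0.9, -0.9, -0.5]
grip_width: 0.0094
```

>>> play_rows(slide=[[0, 0, -0.5], [0, 0, 0]], roll=[0, 0])

```text
clock: 10.33
eef_pos: [0.5463, 0.1478, 0.1581]
tool_rot: [[-0.102, 0.995, 0.017], [0.995, 0.102, 0.019], [0.017, 0.019, -1.0]]
ft_force: [-2.3, -0.8, 3.5]
grip_width: 0.0097
```

>>> play_rows(slide=[[0, 0, -0.5], [0, 0, 0]], roll=[0, 0])

```text
clock: 10.5
eef_pos: [0.5463, 0.1478, 0.158]
tool_rot: [[-0.103, 0.995, 0.017], [0.995, 0.102, 0.019], [0.017, 0.019, -1.0]]
ft_force: [-1.0, -0.8, 4.4]
grip_width: 0.01
```

>>> play_rows(slide=[[0, 0, 1.4], [0.3, -3, -0.3], [0.4, -4, -0.4], [0.4, -4, -0.4], [0.4, -4, -0.3], [0, 0, 0]], roll=[0, 0, 0, 0, 0, 0])

```text
clock: 11.0
eef_pos: [0.5478, 0.1311, 0.1576]
tool_rot: [[-0.103, 0.995, 0.017], [0.995, 0.102, 0.019], [0.017, 0.019, -1.0]]
ft_force: [0.6, -0.2, -1.0]
grip_width: 0.009
```

>>> play_rows(slide=[[0.4, -4, -0.4], [0.4, -4, -0.4], [0.4, -4, -0.4], [0.4, -3, -0.3], [0, 0, 0]], roll=[0, 0, 0, 0, 0])

```text
clock: 11.42
eef_pos: [0.5496, 0.114, 0.1557]
tool_rot: [[-0.102, 0.995, 0.017], [0.995, 0.102, 0.019], [0.017, 0.019, -1.0]]
ft_force: [0.1, 0.8, -1.6]
grip_width: 0.0097
```

>>> play_rows(slide=[[0, 0, -0.6], [0, 0, 0]], roll=[0, 0])

```text
clock: 11.58
eef_pos: [0.5496, 0.1138, 0.1551]
tool_rot: [[-0.102, 0.995, 0.017], [0.995, 0.101, 0.019], [0.017, 0.019, -1.0]]
ft_force: [-0.2, -0.6, -0.1]
grip_width: 0.0097
```

>>> play_rows(slide=[[0, 0, -0.5], [0, 0, 0]], roll=[0, 0])

```text
clock: 11.75
eef_pos: [0.5497, 0.1139, 0.1548]
tool_rot: [[-0.102, 0.995, 0.017], [0.995, 0.101, 0.019], [0.017, 0.019, -1.0]]
ft_force: [-0.7, -0.9, 2.0]
grip_width: 0.0093
```

>>> play_rows(slide=[[0, 0, 0.9], [0, 0, 0.9], [0, 0, 0.5], [0, 0, 0]], roll=[0, 0, 0, 0])

```text
clock: 12.08
eef_pos: [0.5496, 0.1145, 0.1572]
tool_rot: [[-0.103, 0.995, 0.017], [0.995, 0.102, 0.019], [0.017, 0.019, -1.0]]
ft_force: [-0.1, 1.4, -2.6]
grip_width: 0.0094
```

>>> play_rows(slide=[[0.8, 0, -0.9], [0.8, 0, 0], [0, 0, 0]], roll=[0, 0, 0])

```text
clock: 12.33
eef_pos: [0.5513, 0.1147, 0.1562]
tool_rot: [[-0.103, 0.995, 0.017], [0.995, 0.102, 0.019], [0.017, 0.019, -1.0]]
ft_force: [0.0, -0.1, -1.5]
grip_width: 0.0094
```

>>> play_rows(slide=[[0.7, 0, 0], [0, 0, 0]], roll=[0, 0])

```text
clock: 12.5
eef_pos: [0.5521, 0.1148, 0.1561]
tool_rot: [[-0.103, 0.995, 0.017], [0.995, 0.102, 0.019], [0.017, 0.019, -1.0]]
ft_force: [0.5, 0.1, -0.7]
grip_width: 0.0094
```

>>> play_rows(slide=[[0.7, 0, 0], [0, 0, 0]], roll=[0, 0])

```text
clock: 12.67
eef_pos: [0.5526, 0.1148, 0.156]
tool_rot: [[-0.103, 0.995, 0.016], [0.995, 0.103, 0.019], [0.018, 0.018, -1.0]]
ft_force: [-0.6, 0.5, -1.4]
grip_width: 0.0091
```

>>> play_rows(slide=[[-1.3, 0, 0.1], [-1.2, 0, 0.1], [0.4, -4, -0.4], [0.45, -4, -0.4], [0.45, -4, -0.4], [0.45, -4, -0.4], [0, 0, 0]], roll=[0, 0, 0, 0, 0, 0, 0])

```text
clock: 13.25
eef_pos: [0.5519, 0.0966, 0.1546]
tool_rot: [[-0.103, 0.995, 0.017], [0.995, 0.102, 0.019], [0.017, 0.019, -1.0]]
ft_force: [1.0, -0.7, -1.0]
grip_width: 0.0093
```

>>> play_rows(slide=[[0.45, -4, -0.4], [0.45, -4, -0.3], [0.45, -4, -0.4], [0.45, -4, -0.3], [0.4, -4, -0.4], [0, 0, 0]], roll=[0, 0, 0, 0, 0, 0])

```text
clock: 13.75
eef_pos: [0.5545, 0.0739, 0.1525]
tool_rot: [[-0.102, 0.995, 0.017], [0.995, 0.102, 0.019], [0.017, 0.019, -1.0]]
ft_force: [1.0, -0.0, -0.5]
grip_width: 0.0094
```

>>> play_rows(slide=[[0, 0, -0.7], [0, 0, -0.5], [0, 0, 0]], roll=[0, 0, 0])

```text
clock: 14.0
eef_pos: [0.5545, 0.0738, 0.1512]
tool_rot: [[-0.102, 0.995, 0.017], [0.995, 0.101, 0.019], [0.017, 0.019, -1.0]]
ft_force: [0.5, -0.3, -0.3]
grip_width: 0.0092
```

>>> play_rows(slide=[[0, 0, -0.5], [0, 0, 0]], roll=[0, 0])

```text
clock: 14.17
eef_pos: [0.5546, 0.074, 0.1508]
tool_rot: [[-0.102, 0.995, 0.017], [0.995, 0.102, 0.019], [0.017, 0.019, -1.0]]
ft_force: [0.2, -1.2, 0.8]
grip_width: 0.0094
```

>>> play_rows(slide=[[1, 0, 1], [0.7, 0, 0.4], [0, 0, 0]], roll=[0, 0, 0])

```text
clock: 14.42
eef_pos: [0.5564, 0.0744, 0.1523]
tool_rot: [[-0.102, 0.995, 0.017], [0.995, 0.102, 0.019], [0.017, 0.019, -1.0]]
ft_force: [-0.3, 0.2, -1.2]
grip_width: 0.0095
```

>>> play_rows(slide=[[0.7, 0, 0], [0, 0, 0]], roll=[0, 0])

```text
clock: 14.58
eef_pos: [0.5571, 0.0746, 0.1523]
tool_rot: [[-0.103, 0.995, 0.017], [0.995, 0.102, 0.019], [0.017, 0.019, -1.0]]
ft_force: [-0.0, -0.9, -1.9]
grip_width: 0.0095
```

>>> play_rows(slide=[[0.6, 0, 0], [0, 0, 0]], roll=[0, 0])

```text
clock: 14.75
eef_pos: [0.5575, 0.0747, 0.1522]
tool_rot: [[-0.103, 0.995, 0.016], [0.995, 0.102, 0.019], [0.017, 0.018, -1.0]]
ft_force: [-1.1, -0.2, -1.9]
grip_width: 0.0092
```

>>> play_rows(slide=[[0.6, 0, 0], [0, 0, 0]], roll=[0, 0])

```text
clock: 14.92
eef_pos: [0.5578, 0.0747, 0.152]
tool_rot: [[-0.103, 0.995, 0.015], [0.995, 0.103, 0.019], [0.017, 0.017, -1.0]]
ft_force: [-1.4, 0.3, -1.2]
grip_width: 0.009
```

>>> play_rows(slide=[[-1.4, 0, 0.2], [-1.4, 0, 0.1], [0.5, -4, -0.4], [0.5, -4, -0.4], [0.5, -4, -0.4], [0.5, -4, -0.4], [0.5, -4, -0.4], [0, 0, 0]], roll=[0, 0.005, 0.005, 0, 0, 0, 0, 0])

```text
clock: 15.58
eef_pos: [0.558, 0.052, 0.1503]
tool_rot: [[-0.113, 0.993, 0.017], [0.993, 0.113, 0.019], [0.017, 0.019, -1.0]]
ft_force: [-0.3, -0.5, -1.8]
grip_width: 0.0093
```

>>> play_rows(slide=[[0.5, -4, -0.4], [0.45, -4, -0.4], [0.45, -4, -0.4], [0.5, -4, -0.4], [0, 0, 0]], roll=[0, 0, 0, 0, 0])

```text
clock: 16.0
eef_pos: [0.5602, 0.0339, 0.1485]
tool_rot: [[-0.113, 0.993, 0.017], [0.993, 0.113, 0.019], [0.017, 0.019, -1.0]]
ft_force: [-0.6, -0.3, -0.7]
grip_width: 0.0097
```

>>> play_rows(slide=[[0.45, -4, -0.45], [0.45, -4, -0.45], [0.45, -4, -0.4], [0.5, -4, -0.4], [0.5, -4, -0.4], [0, 0, 0]], roll=[0, 0, 0, 0, 0, 0])

```text
clock: 16.5
eef_pos: [0.5628, 0.0117, 0.1462]
tool_rot: [[-0.113, 0.993, 0.017], [0.993, 0.113, 0.019], [0.017, 0.019, -1.0]]
ft_force: [0.1, 0.8, -1.7]
grip_width: 0.0092
```

>>> play_rows(slide=[[0.5, -4, -0.4], [0.5, -4, -0.4], [0.5, -4, -0.4], [0.5, -4, -0.4], [0, 0, 0]], roll=[0, 0, 0, 0, 0])

```text
clock: 16.92
eef_pos: [0.565, -0.0061, 0.1444]
tool_rot: [[-0.113, 0.993, 0.017], [0.993, 0.113, 0.019], [0.017, 0.019, -1.0]]
ft_force: [0.1, -0.1, -1.3]
grip_width: 0.0096
```

```bash
python3 g.py; python3 - <<'E'
from h import *
s=env.grab_frame("side")
cv2.imwrite("pics/c4.png",cv2.resize(s[110:250,250:400],None,fx=4,fy=4,interpolation=cv2.INTER_CUBIC)[:,:,::-1])
E
```

```text
16.9167 [ 0.565  -0.0061  0.1444] [ 0.07 -0.12 -1.26] [-0.03  0.07  0.01] 0.0096
yaw tool y deg 6.466963685222425 z [ 0.0167  0.0188 -0.9997] [ -6.1  46.2   7.8  94.5 -10.6  39.1  14. ]
```

View pics/c4.png

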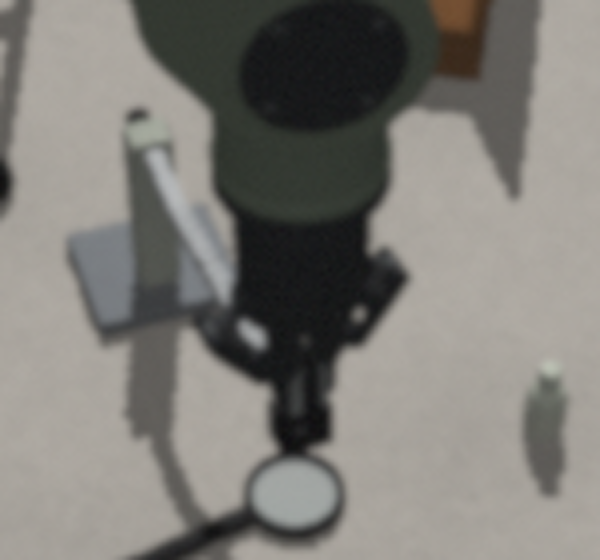

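>>> play_rows(slide=[[0.5, -4, -0.4], [0.8, -7, -0.6], [1, -10, 0], [-5, -18, 0], [-6, -22, 0], [-6, -22, 0], [-6, -22, 0], [-6, -22, 0]], roll=[0, 0, 0, 0, 0, 0, 0, 0])

```text
clock: 17.63
eef_pos: [0.538, -0.1368, 0.1431]
tool_rot: [[-0.12, 0.993, 0.017], [0.993, 0.12, 0.021], [0.018, 0.02, -1.0]]
ft_force: [0.8, -0.2, -2.1]
grip_width: 0.0092
```

>>> play_rows(slide=[[-5, -20, -5], [-4, -18, -10], [-3, -12, -15], [-2, -6, -15], [0, -3, -10], [0, 0, -5], [0, 0, 0]], roll=[0, 0, 0, 0, 0, 0, 0])

```text
clock: 18.22
eef_pos: [0.5202, -0.2107, 0.0814]
tool_rot: [[-0.11, 0.994, 0.019], [0.994, 0.11, 0.016], [0.014, 0.021, -1.0]]
ft_force: [-0.1, -0.2, -1.9]
grip_width: 0.0094
```

```bash
python3 g.py; python3 - <<'E'
from h import *
s=env.grab_frame("side")
cv2.imwrite("pics/c5.png",cv2.resize(s[180:400,240:460],None,fx=2.7,fy=2.7,interpolation=cv2.INTER_CUBIC)[:,:,::-1])
print([(round(d["conf"],2),np.round(d["position"],4)) for l in("carriage","tray_empty") for d in env.landmark_of("side",l)[:2]])
E
```

```text
18.2167 [ 0.5202 -0.2107  0.0814] [-0.11 -0.22 -1.86] [-0.01  0.06  0.03] 0.0094
yaw tool y deg 6.303218979478473 z [ 0.0191  0.016  -0.9997] [17.8 51.5  3.3 97.6 -7.5 30.5 32.6]
[(0.53, array([ 0.5226, -0.2097,  0.0404])), (0.68, array([ 0.5275, -0.2159,  0.0037]))]
```

View pics/c5.png

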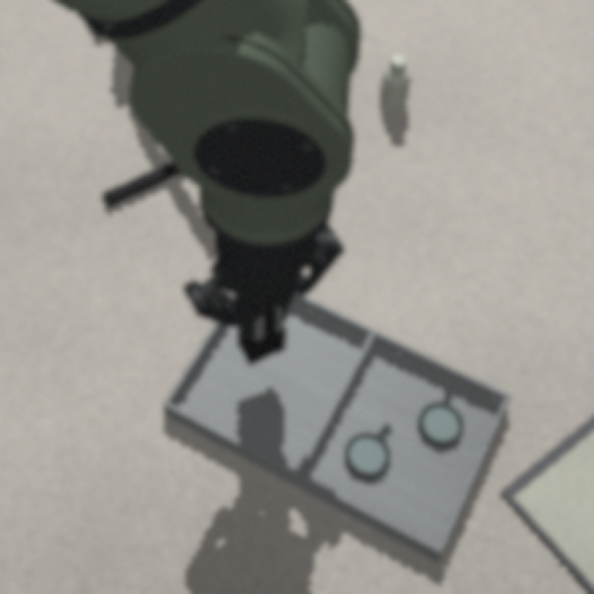

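The carriage, at crop (262,345), hangs level over the empty compartment, whose centre is near (270,380). I'll move it towards the centre and lower it.

>>> play_rows(slide=[[2, -2, -5], [2, -2, -8], [1, -1, -8], [0, 0, -6], [0, 0, -3], [0, 0, -2], [0, 0, 0]], roll=[0, 0, 0, 0, 0, 0, 0])

```text
clock: 18.95
eef_pos: [0.5279, -0.2141, 0.0486]
tool_rot: [[-0.114, 0.993, 0.023], [0.993, 0.114, 0.015], [0.013, 0.025, -1.0]]
ft_force: [-0.9, 0.2, -1.9]
grip_width: 0.0094
```

>>> play_rows(slide=[[0, 0, -0.7], [0, 0, -0.7], [0, 0, 0]], roll=[0, 0, 0])

```text
clock: 19.2
eef_pos: [0.5279, -0.214, 0.0472]
tool_rot: [[-0.114, 0.993, 0.023], [0.993, 0.114, 0.015], [0.013, 0.025, -1.0]]
ft_force: [-0.9, -0.8, -1.2]
grip_width: 0.0094
```

>>> play_rows(slide=[[0, 0, -0.6], [0, 0, 0]], roll=[0, 0])

```text
clock: 19.37
eef_pos: [0.5281, -0.2141, 0.0469]
tool_rot: [[-0.114, 0.993, 0.024], [0.993, 0.114, 0.015], [0.012, 0.025, -1.0]]
ft_force: [0.2, 0.0, -1.3]
grip_width: 0.0097
```

>>> play_rows(slide=[[0, 0, -0.8], [0, 0, 0]], roll=[0, 0])

```text
clock: 19.53
eef_pos: [0.5282, -0.2141, 0.0463]
tool_rot: [[-0.114, 0.993, 0.024], [0.993, 0.114, 0.015], [0.012, 0.026, -1.0]]
ft_force: [-0.3, 0.3, -1.6]
grip_width: 0.0098
```

>>> play_rows(slide=[[0, 0, -0.8], [0, 0, 0]], roll=[0, 0])

```text
clock: 19.7
eef_pos: [0.5282, -0.2141, 0.0455]
tool_rot: [[-0.114, 0.993, 0.024], [0.993, 0.114, 0.015], [0.012, 0.026, -1.0]]
ft_force: [-0.1, -0.1, -2.1]
grip_width: 0.0097
```

>>> play_rows(slide=[[0, 0, -0.6], [0, 0, 0]], roll=[0, 0])

```text
clock: 19.87
eef_pos: [0.5282, -0.2142, 0.0448]
tool_rot: [[-0.114, 0.993, 0.024], [0.993, 0.114, 0.015], [0.012, 0.026, -1.0]]
ft_force: [0.3, -0.1, -2.6]
grip_width: 0.0097
```

>>> play_rows(slide=[[0, 0, -0.7], [0, 0, 0]], roll=[0, 0])

```text
clock: 20.03
eef_pos: [0.5282, -0.2141, 0.0441]
tool_rot: [[-0.114, 0.993, 0.024], [0.993, 0.114, 0.015], [0.012, 0.026, -1.0]]
ft_force: [0.3, 0.1, -1.4]
grip_width: 0.0094
```

>>> play_rows(slide=[[0, 0, -0.6], [0, 0, 0]], roll=[0, 0])

```text
clock: 20.2
eef_pos: [0.5284, -0.2142, 0.0436]
tool_rot: [[-0.114, 0.993, 0.024], [0.993, 0.114, 0.015], [0.012, 0.026, -1.0]]
ft_force: [-1.4, 1.5, 0.7]
grip_width: 0.0095
```

>>> play_rows(slide=[[0, 0, -0.5], [0, 0, 0]], roll=[0, 0])

```text
clock: 20.37
eef_pos: [0.5284, -0.2143, 0.0437]
tool_rot: [[-0.114, 0.993, 0.025], [0.993, 0.114, 0.015], [0.012, 0.026, -1.0]]
ft_force: [-0.3, 0.3, 0.0]
grip_width: 0.0094
```

It touched down at z = 0.0436, as predicted. Opening the jaws partway.

>>> play_rows(slide=[[0, 0, 0], [0, 0, 0], [0, 0, 0], [0, 0, 0]], roll=[0, 0, 0, 0], claw=0.35)

```text
clock: 20.7
eef_pos: [0.5286, -0.2143, 0.0437]
tool_rot: [[-0.114, 0.993, 0.025], [0.993, 0.114, 0.015], [0.012, 0.027, -1.0]]
ft_force: [-0.7, -0.1, -0.1]
grip_width: 0.03
```

```bash
python3 g.py
```

```text
20.7 [ 0.5286 -0.2143  0.0437] [-0.73 -0.08 -0.1 ] [0.   0.05 0.04] 0.03
yaw tool y deg 6.536152369045149 z [ 0.0253  0.0145 -0.9996] [18.2 55.5  2.6 96.8 -7.7 26.8 33. ]
```

>>> play_rows(slide=[[0, 0, 3], [0, 0, 8], [0, 0, 15], [0, 0, 20], [0, 0, 25], [0, 0, 25], [0, 0, 20], [0, 0, 10]], roll=[0, 0, 0, 0, 0, 0, 0, 0])

```text
clock: 21.37
eef_pos: [0.5267, -0.2137, 0.1767]
tool_rot: [[-0.114, 0.993, 0.022], [0.993, 0.113, 0.016], [0.013, 0.024, -1.0]]
ft_force: [-0.1, 0.4, 0.6]
grip_width: 0.03
```

>>> play_rows(slide=[[-15, 20, 10], [-15, 30, 10], [-15, 30, 0], [-15, 30, 0], [-10, 20, 0], [0, 5, 0], [0, 0, 0]], roll=[0, 0, 0, 0, 0, 0, 0])

```text
clock: 21.95
eef_pos: [0.453, -0.0751, 0.2053]
tool_rot: [[-0.111, 0.993, 0.032], [0.994, 0.111, 0.013], [0.01, 0.033, -0.999]]
ft_force: [0.7, -1.5, -0.1]
grip_width: 0.0298
```

```bash
python3 g.py; python3 - <<'E'
from h import *
s=env.grab_frame("side");t=env.grab_frame("top")
c=np.hstack([cv2.resize(s[260:400,290:440],None,fx=2.6,fy=2.6,interpolation=cv2.INTER_CUBIC),cv2.resize(t[130:270,350:500],None,fx=2.6,fy=2.6,interpolation=cv2.INTER_CUBIC)])
cv2.imwrite("pics/c6.png",c[:,:,::-1])
for n in("side","top"): print(n,[(l,round(d["conf"],2),np.round(d["position"],4)) for l in("carriage","carriage_tab","tray_empty") for d in env.landmark_of(n,l)[:1]])
E
```

```text
21.95 [ 0.453  -0.0751  0.2053] [ 0.69 -1.55 -0.09] [-0.02 -0.02  0.02] 0.0298
yaw tool y deg 6.37876179856267 z [ 0.0318  0.0135 -0.9994] [  2.2  33.    6.5 112.1  -8.2  33.6  20.8]
side [('carriage', 0.74, array([ 0.5301, -0.2112,  0.0042])), ('carriage_tab', 0.59, array([ 0.5316, -0.2118,  0.0526])), ('tray_empty', 0.78, array([ 0.5287, -0.2161,  0.0059]))]
top [('carriage', 0.45, array([ 0.5259, -0.2055, -0.0034])), ('carriage_tab', 0.5, array([ 0.5302, -0.2113,  0.0568])), ('tray_empty', 0.73, array([ 0.525 , -0.2152,  0.0046]))]
```

View pics/c6.png

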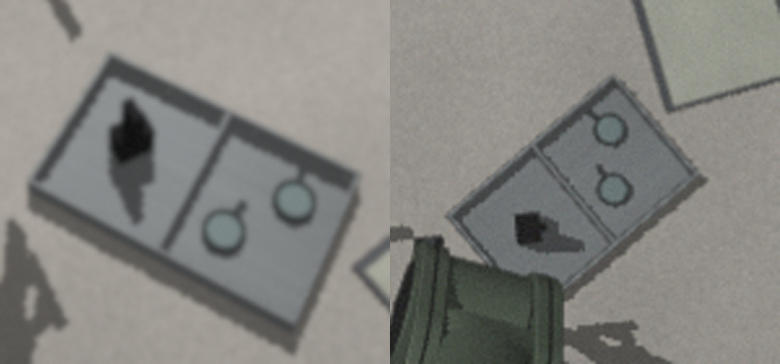

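The carriage stands upright in the empty compartment (side crop (130,135), top crop (530,228)) and the arm is clear of it. Handing in.

```bash
python3 -c "
from cell import env; print(env.sign_off())"
```

```text
the job is handed in; nothing more can be done
None
```

The black carriage is off the bar, standing upright and released in the empty compartment of the tray, and the job is handed in at about 22 s of the 64 s.

- **Drawing it off:** I gripped the tab with 30 N and centred the carriage on the bar by touch. The outer part droops about 0.10 rad and slants about 0.11–0.12 rad to one side, and I followed that in small steps. The largest wrist reading while feeling the outer bar was 4.4 N, or about 6 N on the bar allowing for the carriage's weight. The limit is 15 N.
- **Setting it down:** The carriage touched the tray floor at the predicted height, and I let go only once the floor was carrying its weight.
- **Last checks:** Both final pictures show it upright, with the lenses in their compartment and the arm clear. The networks put its underside near (0.53, -0.21), close to the compartment's centre at about (0.526, -0.215). Their readings differ by a few mm, within their usual error.
- **Small disagreements:**
  - The tool drifted about 1–2° off vertical over the moves, with no visible effect on how the carriage stands.
  - In the first side pictures, the heights I worked out for the bar's tip and the tab's top came out too high, so I relied on touch for the bar's course.
- **Not checked:** I didn't look again at the jar, bottle, occluder and magnifier in the final pictures. Nothing in the force readings suggested contact with them.

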